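# Sweep loose nuts off the bench board into the tray

## Task

Clear the work board: with the fingers closed, sweep all three loose hex nuts across the board and over its end into the plain undivided steel tray, not the divided one at the other end. Push them along the board, do not pick any nut up, and leave the bolt and socket that stand on the board, and the jar beyond it, standing where they are.

Things in the scene. Friction and masses are not known exactly. Their poses are not given: they have to be found in the camera images.
- board: fixed plywood work board on the bench, 250 mm along its x, 320 mm along its y, 40 mm thick, flat, no rims. Origin: centre of its underside, on the bench; top 40 mm above it. A tray stands against each of its two y ends (y = +160 and -160 mm), and which tray is at which end varies
- tray: the plain tray: fixed open steel tray without dividers, 250 mm along x, 130 mm along y, 32 mm high, walls and floor 3 mm thick, parallel to the board, its rim 8 mm below the board's top and its near wall 2 mm from the board's end (its centre 227 mm from the board's along the board's y, either way). Origin: centre of its underside, on the bench
- bins: the divided tray: same outside size and heights, but parted into eight compartments, some holding small brass screws that are part of it; stands at the board's other end. Origin: centre of its underside
- nut0_c (a point): a steel hex nut lying flat on the board: 30 mm across flats, 34.6 mm across corners, 16 mm thick, 20 mm hole, about 64 g. This point is its centre, 8 mm above the board's top at the start. Slides under a push, stops at once when the push ends. Starts in the strip of the board at its x about +73 mm, y between -95 and -40 mm
- nut1_c (a point): a steel hex nut lying flat on the board: 30 mm across flats, 34.6 mm across corners, 16 mm thick, 20 mm hole, about 64 g. This point is its centre, 8 mm above the board's top at the start. Slides under a push, stops at once when the push ends. Starts in the same strip as nut0, y between +40 and +95 mm
- nut2_c (a point): a steel hex nut lying flat on the board: 30 mm across flats, 34.6 mm across corners, 16 mm thick, 20 mm hole, about 64 g. This point is its centre, 8 mm above the board's top at the start. Slides under a push, stops at once when the push ends. Starts in the strip at the board's x about -73 mm, y between -80 and +80 mm
- bolt: bystander: dark steel bolt standing on its hex head (34.6 mm across corners, 12.5 mm thick), 20 mm shank up, 50 mm tall, loose. Stands in the middle strip of the board (x within 7 mm of 0). Origin: centre of its underside
- socket: bystander: dark steel tube-shaped wrench socket, 32 mm diameter, 20 mm bore, 45 mm tall, standing loose in the middle strip of the board (x within 7 mm of 0). Origin: centre of its underside
- jar: bystander: glass jar with a dark cap, 64 mm diameter, 80 mm tall, standing loose on the bench beyond the board. Origin: centre of its underside

How it is judged:
By the outcome, as a careful person would: the job done as asked, in the order asked, and still so for the second after the job is handed in, with the robot touching nothing.
It also fails if it takes over 58 s, if anything falls off the work surface, if the arm or the gripper's body presses on something with over 40 N, if the wrist force passes 120 N, or if a joint passes its speed limit or range.

## Robot

A 6-joint arm with a two-finger parallel gripper is mounted at the origin on the work surface. World frame = base frame: x ahead of the robot, y to its left, z up, the work surface at z = 0. Lengths are in m, angles in rad, forces in N, time in s.
With the tool pointing down it reaches from about 0.375 to 0.9 m from the base axis. Payload 3.1 kg.
Tool frame: the origin (TCP) lies on the centre line of the jaws, within the pads' length; the fingertips stand 19 mm ahead of it and the grasp point (between the pads) is the TCP; z points along the fingers, y is the line along which they close (so a half turn about z gives the same grasp; the last joint's range is limited). The gripper opens to 85 mm and grips with 20 to 120 N. Pads are 22 mm wide; open, the fingers measure 114 mm over their backs; the gripper's body (76 mm by 85 mm) begins 54 mm behind the grasp point. The pads swing forward as they close: fully open they stand 13 mm farther back than shut.
Start: joints at [1.046, 0.527, 1.433, -0, 1.181, -0.178], TCP at [0.212, 0.588, 0.25] pointing down, gripper open.
Joint ranges: [-3.08, 3.08], [-0.75, 2.2], [0.22, 2.44], [-1.43, 4.57], [0, 2.65], [-2.85, 2.85]. Speed limits (rad/s): [2.79, 2.79, 3.14, 3.14, 3.14, 3.14].

## Interface

Orientations are given as a unit quaternion [x, y, z, w].
In Python, from station import manip gives the robot as it stands.
- The arm moves only by the tool servo_tool, never from a script. Its argument "rows" is a list that holds one entry, the list of rows, each a list of 7 numbers: the turn, a rotation vector about the tool's x, y, z in degrees, then the shift along the tool's x, y, z in m, then the gripper command: -1 is shut, 1 is fully open, values between are in proportion. In form: [[[wx, wy, wz, tx, ty, tz, jaw], ...]]. A call has 1 to 8 rows; each row shifts and turns the commanded pose from where the row before left it, along the tool's axes as they then stand; what a row does not reach is not made up. A row lasts 1/12 s, in which the tool goes at most 41.7 mm and 7.16 degrees, less where a joint would pass 70% of its speed; a pose out of reach is approached as far as the arm can. A call is refused whole if a number of a shift passes 0.0417 or a number of a turn 7.16, either way. A call with a gripper value outside its range is refused whole. The fingers move at their own pace and stop on an object; "squeeze" is the grip in N (left out, the last holds). Time passes only in rows, so rows that do not move let the fingers close. It gives the time, the measured TCP pose, the force, the opening and the grip force at its end, in the units of the state.
- manip.sense(): the state, without advancing time (a new reading comes with each control period).
- manip.snapshot(name): name is "scene" or "top"; returns the picture (420x560x3 uint8, blue, green, red); there is no depth.
- manip.camera_info(name): a dict with "K" (3x3 intrinsics, pixels), "k1" (the pictures are not rectified: a ray, as slopes to the right and down, at radius r is drawn at 1 + k1 r^2 times it, then the intrinsics apply), "camera_from_world" (4x4, takes a point from world to camera coordinates). Camera axes: x right, y down, z forward; pixel columns grow to the right and rows downward; lengths in m; the calibration is good to about 2 mm. A picture is of the moment at which its call begins. camera_info takes no time and is no camera call.
- manip.sign_off(): hands the job in; it is judged then, once.
The state is a dict: "t": time; "q": joint angles; "qd": joint speeds; "tau": joint torques, N m; "tcp_pos": TCP position; "tool_rot": TCP orientation; "force": force on the tool from outside, world axes, zero at the start; "ft_torque": the same for the moment, N m; "finger_gap": opening from 0.0 (shut) to 1.0 (fully open); "gripper_force": force on a finger pad.
Only numpy, scipy, OpenCV 4.12 (cv2) and the standard library are available. Lean on these libraries where they do the work, as an engineer would, in place of code of your own. Each camera call takes 0.05 s, during which the arm holds its last target. There are 200 camera calls.

## Working session

There is one attempt and no reset: what is moved stays moved. The work goes in short steps, Python scripts to look and compute and a tool call to move; the robot and the scene stay as the last step left them, time stands still between calls to the robot, and variables do not carry over. Pictures are saved under pics/ and viewed, at most 10 in all, crops included, and the job is handed in when it is done.

Besides the shell and the picture viewer there is one more tool, called after "Emit:" by a JSON object that holds its "fn" and its "kwargs", one argument or row to a line. servo_tool: Moves the arm, as the interface text tells. Its arguments: {"type":"object","properties":{"rows":{"type":"array","items":{"type":"array","items":{"type":"array","items":{"type":"number"}}}},"squeeze":{"type":"number"}},"required":["rows"]}

```bash
mkdir -p pics
cat > h.py <<'E'
import numpy as np, cv2
from station import manip
def ray(name,u,v):
    c=manip.camera_info(name);K=np.array(c["K"]);k1=c["k1"];T=np.array(c["camera_from_world"])
    d=np.array([(u-K[0,2])/K[0,0],(v-K[1,2])/K[1,1]]);s=d.copy()
    for _ in range(30): s=d/(1+k1*(s@s))
    R=T[:3,:3];return -R.T@T[:3,3],R.T@np.array([s[0],s[1],1])
def at(name,u,v,z):
    o,d=ray(name,u,v);return o+d*(z-o[2])/d[2]
E
python3 - <<'E'
from h import *
for n in("scene","top"):
    cv2.imwrite(f"pics/{n}0.png",manip.snapshot(n)); c=manip.camera_info(n);print(n,c["K"],c["k1"],ray(n,280,210))
s=manip.sense();print(s["t"],s["tcp_pos"],s["tool_rot"],s["finger_gap"])
E
```

```text
scene [[484.75460463   0.         283.24629122]
 [  0.         484.75460463 214.52547134]
 [  0.           0.           1.        ]] -0.03615018520619961 (array([1.19029639, 0.44025332, 0.55186023]), array([-0.6394882 , -0.52256576, -0.56401407]))
top [[485.19520289   0.         288.63707526]
 [  0.         485.19520289 213.03937756]
 [  0.           0.           1.        ]] -0.10678576228995976 (array([ 0.48010544, -0.00115577,  0.94868817]), array([ 0.18161623,  0.02035651, -0.98333987]))
0.1 [0.21208533 0.58727146 0.2494214 ] [ 1.72549226e-01  9.85000409e-01 -9.19362051e-04 -3.36264076e-04] 0.9990088222931125
```

View pics/top0.png

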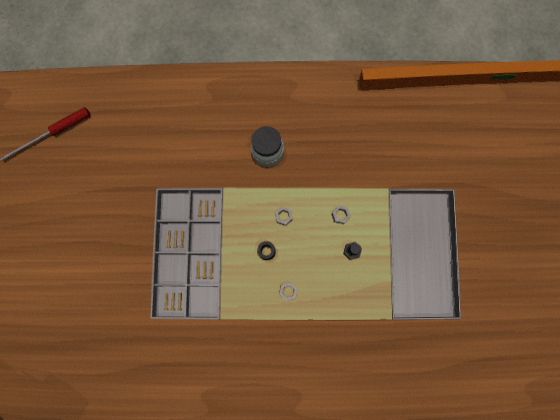

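View pics/scene0.png

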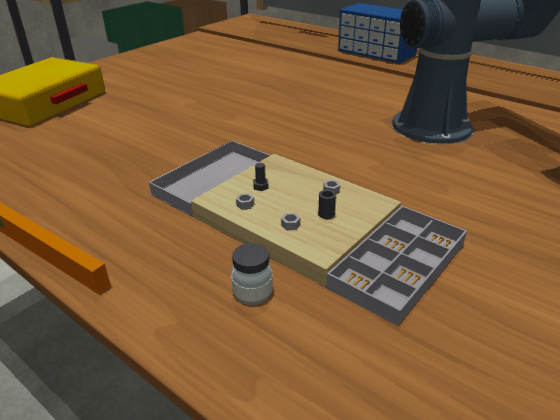

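The top picture shows the plain tray on the right (cols 390–458) and the bins on the left. The nuts are at about (284,216), (341,215) and (288,291), the socket at (266,251), the bolt at (353,251) and the jar at (267,147). I'll measure in an enlarged crop.

Run:
```python
from h import *
im=cv2.imread("pics/top0.png");cv2.imwrite("pics/crop.png",cv2.resize(im[180:325,210:400],None,fx=4,fy=4,interpolation=cv2.INTER_CUBIC))
for l,u,v,z in [("c1",221,188,.04),("c2",390,188,.04),("c3",392,319,.04),("c4",220,319,.04),("nA",284,216,.056),("nB",341,215,.056),("nC",288,291,.056),("sock",266,251,.085),("bolttop",354,249,.09),("jar",266,138,.08),("trayR",455,190,.032),("trayR2",459,319,.032)]: print(l,at("top",u,v,z).round(4))
```

```text
c1 [0.6925 0.1309 0.04  ]
c2 [ 0.6883 -0.1947  0.04  ]
c3 [ 0.4405 -0.1872  0.04  ]
c4 [0.4449 0.1304 0.04  ]
nA [0.6335 0.01   0.056 ]
nB [ 0.634  -0.0966  0.056 ]
nC [0.4948 0.0042 0.056 ]
sock [0.5655 0.0424 0.085 ]
bolttop [ 0.5665 -0.1142  0.09  ]
jar [0.7782 0.0419 0.08  ]
trayR [ 0.6848 -0.325   0.032 ]
trayR2 [ 0.4369 -0.3162  0.032 ]
```

View pics/crop.png

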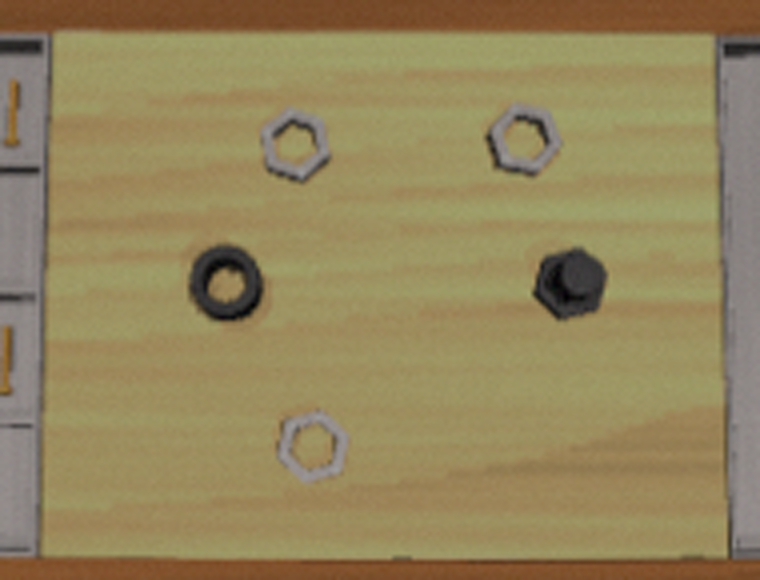

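Emit:
{"fn": "servo_tool", "kwargs": {
  "rows": [
    [[0,0,2.95,-0.0288,-0.013,0,-1],[0,0,2.95,-0.0288,-0.013,0,-1],[0,0,2.95,-0.0288,-0.013,0,-1],[0,0,2.95,-0.0288,-0.013,0,-1],[0,0,2.95,-0.0288,-0.013,0,-1],[0,0,2.95,-0.0288,-0.013,0,-1],[0,0,2.95,-0.0288,-0.013,0,-1],[0,0,2.95,-0.0288,-0.013,0,-1]]
  ]
}}

```text
t: 0.77
tcp_pos: [0.3589, 0.3821, 0.25]
tool_rot: [0.372, 0.928, -0.0, -0.0]
force: [0.5, 0.5, 0.1]
finger_gap: 0.001
gripper_force: 0.0
```

Emit:
{"fn": "servo_tool", "kwargs": {
  "rows": [
    [[0,0,2.95,-0.0316,-0.0005,0,-1],[0,0,2.95,-0.0316,-0.0005,0,-1],[0,0,2.95,-0.0316,-0.0005,0,-1],[0,0,2.95,-0.0316,-0.0005,0,-1],[0,0,2.95,-0.0316,-0.0005,0,-1],[0,0,2.95,-0.0316,-0.0005,0,-1],[0,0,2.95,-0.0316,-0.0005,0,-1],[0,0,2.95,-0.0316,-0.0005,0,-1]]
  ]
}}

```text
t: 1.43
tcp_pos: [0.5039, 0.1771, 0.25]
tool_rot: [0.554, 0.833, -0.0, -0.0]
force: [0.1, -0.4, -0.9]
finger_gap: -0.0
gripper_force: 0.0
```

Emit:
{"fn": "servo_tool", "kwargs": {
  "rows": [
    [[0,0,2.95,-0.0292,0.0122,0,-1],[0,0,2.95,-0.0292,0.0122,0,-1],[0,0,2.95,-0.0292,0.0122,0,-1],[0,0,2.95,-0.0292,0.0122,0,-1],[0,0,2.95,-0.0292,0.0122,0,-1],[0,0,2.95,-0.0292,0.0122,0,-1],[0,0,2.95,-0.0292,0.0122,0,-1],[0,0,2.95,-0.0292,0.0122,0,-1]]
  ]
}}

```text
t: 2.1
tcp_pos: [0.649, -0.028, 0.2497]
tool_rot: [0.712, 0.702, -0.0, -0.0]
force: [1.1, 0.7, 0.8]
finger_gap: -0.002
gripper_force: 0.0
```

Emit:
{"fn": "servo_tool", "kwargs": {
  "rows": [
    [[0,0,0,-0.0075,-0.0075,0.02,-1],[0,0,0,-0.0075,-0.0075,0.02,-1],[0,0,0,0,0,0.03,-1],[0,0,0,0,0,0.03,-1],[0,0,0,0,0,0.03,-1],[0,0,0,0,0,0.02,-1],[0,0,0,0,0,0,-1],[0,0,0,0,0,0,-1]]
  ]
}}

```text
t: 2.77
tcp_pos: [0.6324, -0.0413, 0.099]
tool_rot: [0.711, 0.703, -0.001, -0.002]
force: [-0.0, -0.7, 0.1]
finger_gap: 0.001
gripper_force: 0.0
```

Run:
```python
from h import *
im=manip.snapshot("scene");cv2.imwrite("pics/s1.png",cv2.resize(im[60:320,140:480],None,fx=2.3,fy=2.3,interpolation=cv2.INTER_CUBIC))
```

```text
(no output)
```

View pics/s1.png

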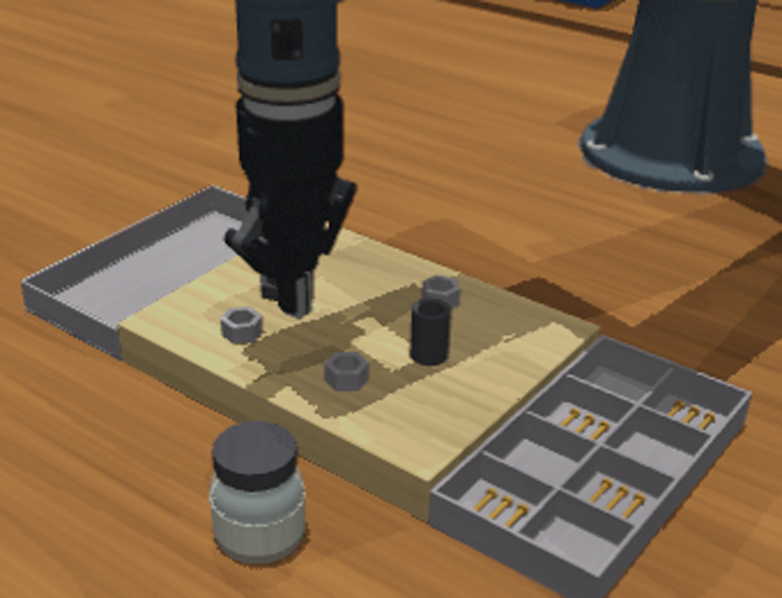

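The closed fingers hover between the two far nuts, over clear board. Lower and sweep nut B.

Emit:
{"fn": "servo_tool", "kwargs": {
  "rows": [
    [[0,0,0,0,0.001,0.015,-1],[0,0,0,0,0,0.012,-1],[0,0,0,0,0,0.006,-1],[0,0,0,0,0,0.004,-1],[0,0,0,0,0,0,-1]]
  ]
}}

```text
t: 3.23
tcp_pos: [0.634, -0.0415, 0.063]
tool_rot: [0.711, 0.703, -0.0, -0.0]
force: [0.4, -0.7, -0.1]
finger_gap: -0.0
gripper_force: 0.0
```

Emit:
{"fn": "servo_tool", "kwargs": {
  "rows": [
    [[0,0,0,-0.01,0,0,-1],[0,0,0,-0.01,0,0,-1],[0,0,0,-0.01,0,0,-1],[0,0,0,-0.01,0,0,-1],[0,0,0,-0.01,0,0,-1],[0,0,0,-0.01,0,0,-1],[0,0,0,-0.01,0,0,-1],[0,0,0,-0.01,0,0,-1]]
  ]
}}

```text
t: 3.9
tcp_pos: [0.6333, -0.1228, 0.0634]
tool_rot: [0.711, 0.703, -0.0, -0.0]
force: [0.6, 0.5, -0.0]
finger_gap: -0.003
gripper_force: 0.4
```

Run:
```python
from h import *
im=manip.snapshot("scene");cv2.imwrite("pics/s2.png",cv2.resize(im[100:320,140:480],None,fx=2.3,fy=2.3,interpolation=cv2.INTER_CUBIC))
```

```text
(no output)
```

View pics/s2.png

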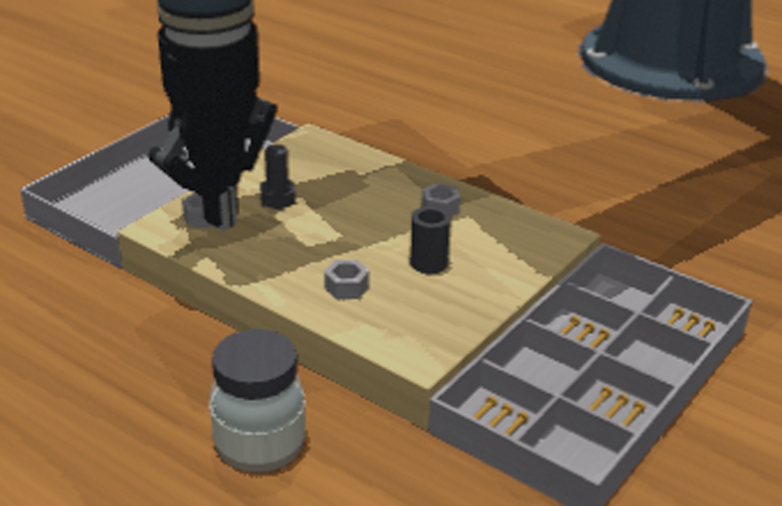

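The nut is ahead of the fingers and centred on them; the bolt is untouched. I'll push on over the end.

Emit:
{"fn": "servo_tool", "kwargs": {
  "rows": [
    [[0,0,0,-0.01,0,0,-1],[0,0,0,-0.01,0,0,-1],[0,0,0,-0.012,0,0,-1],[0,0,0,-0.012,0,0,-1],[0,0,0,-0.012,0,0,-1],[0,0,0,-0.012,0,0,-1],[0,0,0,-0.014,0,0,-1],[0,0,0,-0.014,0,0,-1]]
  ]
}}

```text
t: 4.62
tcp_pos: [0.6322, -0.2191, 0.0633]
tool_rot: [0.711, 0.703, -0.0, 0.0]
force: [0.5, 0.3, 0.1]
finger_gap: 0.0
gripper_force: 0.0
```

Emit:
{"fn": "servo_tool", "kwargs": {
  "rows": [
    [[0,0,0,-0.004,0,0,-1],[0,0,0,0,0,0,-1],[0,0,0,0,0,-0.025,-1],[0,0,0,0,0,-0.03,-1],[0,0,0,0.03,0,-0.03,-1],[0,0,0,0.038,0,0,-1],[0,0,0,0.038,0,0,-1],[0,0,0,0.038,0,0,-1]]
  ]
}}

```text
t: 5.28
tcp_pos: [0.6338, -0.0763, 0.1488]
tool_rot: [0.711, 0.703, 0.0, 0.0]
force: [1.0, 0.9, -0.6]
finger_gap: 0.004
gripper_force: 0.0
```

Run:
```python
from h import *
im=manip.snapshot("scene");cv2.imwrite("pics/s3.png",cv2.resize(im[100:320,140:480],None,fx=2.3,fy=2.3,interpolation=cv2.INTER_CUBIC))
```

```text
(no output)
```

View pics/s3.png

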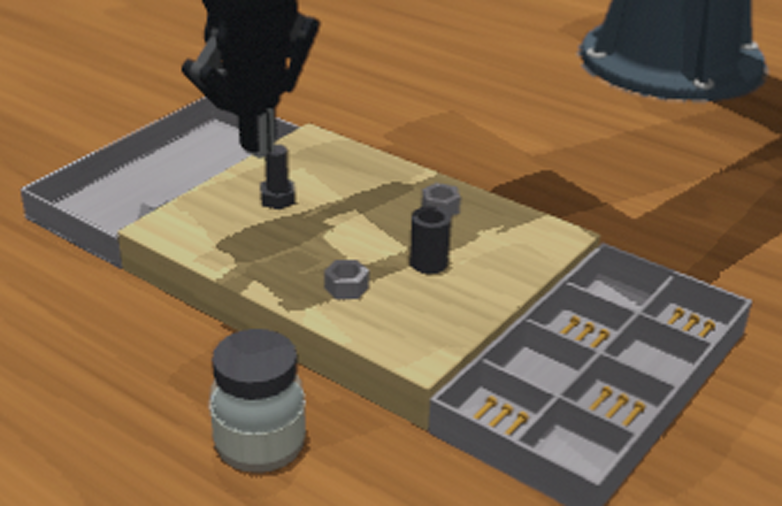

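Nut B is off the board, with a dark corner of it showing in the plain tray at about (147,208). The bolt and socket are standing. Now nut A.

Emit:
{"fn": "servo_tool", "kwargs": {
  "rows": [
    [[0,0,0,0.036,0,0,-1],[0,0,0,0.036,0,0,-1],[0,0,0,0.036,-0.001,0,-1],[0,0,0,0.034,0,0,-1],[0,0,0,0,0,0.02,-1],[0,0,0,0,0,0.03,-1],[0,0,0,0,0,0.025,-1],[0,0,0,0,0,0.01,-1]]
  ]
}}

```text
t: 6.0
tcp_pos: [0.6318, 0.0651, 0.0595]
tool_rot: [0.711, 0.704, -0.002, -0.003]
force: [-1.5, 0.3, -0.5]
finger_gap: 0.002
gripper_force: 0.0
```

Run:
```python
from h import *
im=manip.snapshot("top");cv2.imwrite("pics/t1.png",cv2.resize(im[170:330,210:470],None,fx=3,fy=3,interpolation=cv2.INTER_CUBIC))
s=manip.sense();print(s["tcp_pos"],s["force"])
```

```text
[0.63250181 0.06479409 0.06000896] [0.33362608 0.11337478 0.17140227]
```

View pics/t1.png

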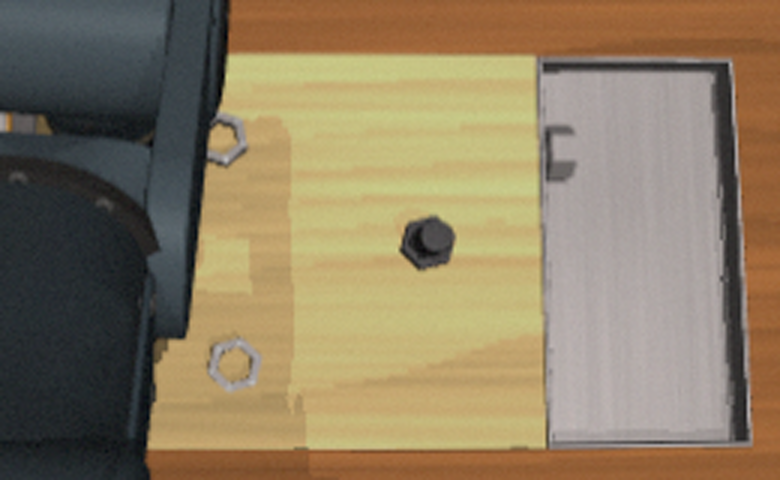

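The top view shows nut B in the plain tray, beside the near wall at crop (560,152). Nuts A and C and the bolt are unmoved. I'll push nut A.

Emit:
{"fn": "servo_tool", "kwargs": {
  "rows": [
    [[0,0,0,0,0.001,-0.001,-1],[0,0,0,-0.01,0,0,-1],[0,0,0,-0.012,0,0,-1],[0,0,0,-0.012,0,0,-1],[0,0,0,-0.012,0,0,-1],[0,0,0,-0.012,0,0,-1],[0,0,0,-0.012,0,0,-1],[0,0,0,-0.012,0,0,-1]]
  ]
}}

```text
t: 6.72
tcp_pos: [0.6345, -0.0198, 0.064]
tool_rot: [0.712, 0.703, 0.0, 0.0]
force: [1.0, 0.6, 0.3]
finger_gap: 0.0
gripper_force: 0.3
```

Emit:
{"fn": "servo_tool", "kwargs": {
  "rows": [
    [[0,0,0,-0.012,0,0,-1],[0,0,0,-0.012,0,0,-1],[0,0,0,-0.012,0,0,-1],[0,0,0,-0.012,0,0,-1],[0,0,0,-0.012,0,0,-1],[0,0,0,-0.012,0,0,-1],[0,0,0,-0.012,0,0,-1],[0,0,0,-0.012,0,0,-1]]
  ]
}}

```text
t: 7.38
tcp_pos: [0.6334, -0.1152, 0.0637]
tool_rot: [0.711, 0.703, -0.0, -0.0]
force: [0.2, 0.8, 0.7]
finger_gap: 0.003
gripper_force: 0.2
```

Run:
```python
from h import *
im=manip.snapshot("scene");cv2.imwrite("pics/s4.png",cv2.resize(im[100:320,140:480],None,fx=2.3,fy=2.3,interpolation=cv2.INTER_CUBIC))
```

```text
(no output)
```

View pics/s4.png

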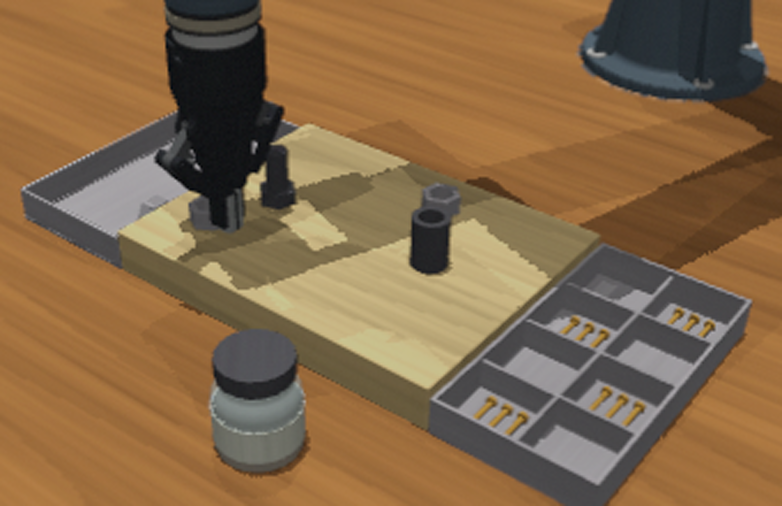

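Nut A is ahead of the fingers near the end, with nut B standing against the near wall in the tray. I'll push on, somewhat farther past the edge.

Emit:
{"fn": "servo_tool", "kwargs": {
  "rows": [
    [[0,0,0,-0.013,0,0,-1],[0,0,0,-0.013,0,0,-1],[0,0,0,-0.013,0,0,-1],[0,0,0,-0.013,0,0,-1],[0,0,0,-0.013,0,0,-1],[0,0,0,-0.013,0,0,-1],[0,0,0,-0.013,0,0,-1],[0,0,0,-0.013,0,0,-1]]
  ]
}}

```text
t: 8.1
tcp_pos: [0.6322, -0.2196, 0.0638]
tool_rot: [0.711, 0.703, -0.0, 0.0]
force: [0.9, 0.5, -0.6]
finger_gap: -0.002
gripper_force: 0.0
```

Emit:
{"fn": "servo_tool", "kwargs": {
  "rows": [
    [[0,0,0,-0.01,0,0,-1],[0,0,0,-0.01,0,0,-1],[0,0,0,0,0,0,-1],[0,0,0,0,0,-0.03,-1],[0,0,0,0,0,-0.035,-1],[0,0,0,0.03,0,-0.035,-1],[0,0,0,0.04,0,0,-1],[0,0,0,0.04,0,0,-1]]
  ]
}}

```text
t: 8.77
tcp_pos: [0.6349, -0.1312, 0.1635]
tool_rot: [0.712, 0.702, 0.001, 0.003]
force: [0.8, 0.7, -0.1]
finger_gap: 0.004
gripper_force: 0.0
```

Emit:
{"fn": "servo_tool", "kwargs": {
  "rows": [
    [[0,0,0,0.03,-0.02,0,-1],[0,0,0,0.03,-0.02,0,-1],[0,0,0,0.03,-0.02,0,-1],[0,0,0,0.03,-0.02,0,-1],[0,0,0,0.03,-0.02,0,-1],[0,0,0,0.03,-0.02,0,-1],[0,0,0,0.03,-0.02,0,-1],[0,0,0,0,0,0,-1]]
  ]
}}

```text
t: 9.43
tcp_pos: [0.4892, 0.0857, 0.1601]
tool_rot: [0.709, 0.705, -0.002, -0.004]
force: [-0.9, -0.2, -0.2]
finger_gap: -0.004
gripper_force: 0.0
```

Run:
```python
from h import *
im=manip.snapshot("top");cv2.imwrite("pics/t2.png",cv2.resize(im[170:330,210:470],None,fx=3,fy=3,interpolation=cv2.INTER_CUBIC))
s=manip.sense();print(s["t"],s["tcp_pos"],s["force"])
```

```text
9.4833 [0.49238181 0.08367966 0.16040899] [1.18825393 0.01311525 0.02823681]
```

View pics/t2.png

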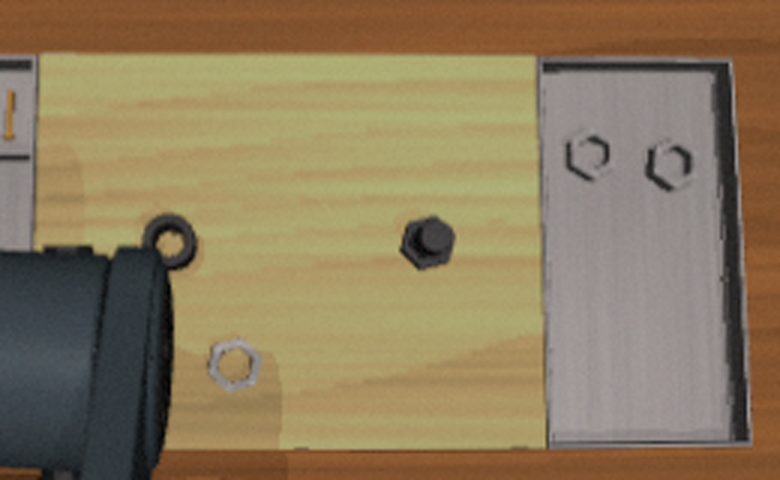

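Nuts A and B both lie flat in the plain tray at crop (587,155) and (669,165). Nut C is at (234,364), unmoved. I'll lower behind it.

Emit:
{"fn": "servo_tool", "kwargs": {
  "rows": [
    [[0,0,0,-0.02,0.002,0,-1],[0,0,0,0,0,0.02,-1],[0,0,0,0,0,0.025,-1],[0,0,0,0,0,0.025,-1],[0,0,0,0,0,0.015,-1],[0,0,0,0,0,0.008,-1],[0,0,0,0,0,0.003,-1],[0,0,0,0,0,0,-1]]
  ]
}}

```text
t: 10.15
tcp_pos: [0.4979, 0.0603, 0.0641]
tool_rot: [0.711, 0.703, -0.0, -0.0]
force: [-0.0, -0.4, -1.2]
finger_gap: -0.0
gripper_force: 0.0
```

Emit:
{"fn": "servo_tool", "kwargs": {
  "rows": [
    [[0,0,0,0,-0.0025,0,-1],[0,0,0,-0.01,0,0,-1],[0,0,0,-0.012,0,0,-1],[0,0,0,-0.012,0,0,-1],[0,0,0,-0.012,0,0,-1],[0,0,0,-0.012,0,0,-1],[0,0,0,-0.012,0,0,-1],[0,0,0,-0.012,0,0,-1]]
  ]
}}

```text
t: 10.82
tcp_pos: [0.494, -0.0229, 0.0645]
tool_rot: [0.712, 0.703, 0.0, 0.0]
force: [0.6, 0.2, -0.5]
finger_gap: -0.001
gripper_force: 0.3
```

Emit:
{"fn": "servo_tool", "kwargs": {
  "rows": [
    [[0,0,0,-0.012,0,0,-1],[0,0,0,-0.012,0,0,-1],[0,0,0,-0.012,0,0,-1],[0,0,0,-0.012,0,0,-1],[0,0,0,-0.012,0,0,-1],[0,0,0,-0.012,0,0,-1],[0,0,0,-0.012,0,0,-1],[0,0,0,-0.012,0,0,-1]]
  ]
}}

```text
t: 11.48
tcp_pos: [0.4929, -0.1185, 0.0644]
tool_rot: [0.711, 0.703, -0.0, -0.0]
force: [-0.1, 1.0, -0.2]
finger_gap: 0.0
gripper_force: 0.2
```

Run:
```python
from h import *
im=manip.snapshot("scene");cv2.imwrite("pics/s5.png",cv2.resize(im[100:320,140:480],None,fx=2.3,fy=2.3,interpolation=cv2.INTER_CUBIC))
```

```text
(no output)
```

View pics/s5.png

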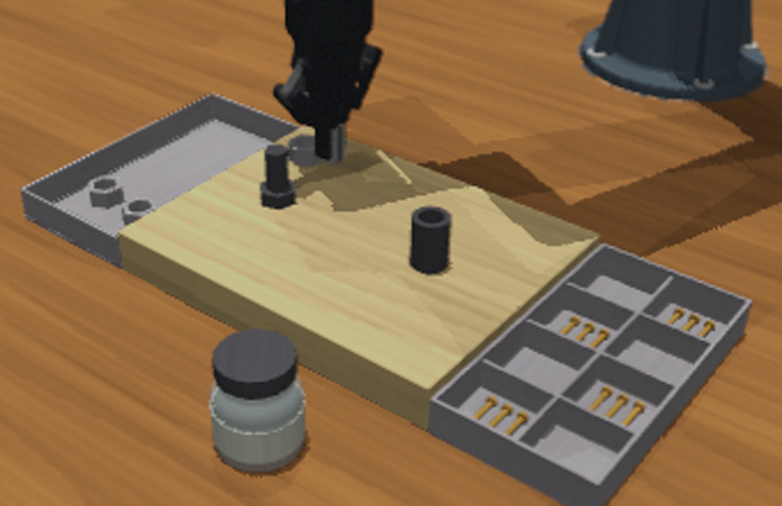

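Nut C is ahead of the fingers near the end, the bolt and socket are standing, and two nuts are in the plain tray. I'll push on and retreat.

Emit:
{"fn": "servo_tool", "kwargs": {
  "rows": [
    [[0,0,0,-0.013,0,0,-1],[0,0,0,-0.013,0,0,-1],[0,0,0,-0.013,0,0,-1],[0,0,0,-0.013,0,0,-1],[0,0,0,-0.013,0,0,-1],[0,0,0,-0.013,0,0,-1],[0,0,0,-0.013,0,0,-1],[0,0,0,-0.013,0,0,-1]]
  ]
}}

```text
t: 12.2
tcp_pos: [0.4917, -0.2228, 0.0644]
tool_rot: [0.711, 0.703, -0.0, 0.0]
force: [-0.0, 0.0, -0.3]
finger_gap: 0.004
gripper_force: 0.0
```

Emit:
{"fn": "servo_tool", "kwargs": {
  "rows": [
    [[0,0,0,-0.01,0,0,-1],[0,0,0,-0.01,0,0,-1],[0,0,0,0,0,0,-1],[0,0,0,0,0,-0.03,-1],[0,0,0,0,0,-0.035,-1],[0,0,0,0.03,0,-0.035,-1],[0,0,0,0.04,0,-0.02,-1],[0,0,0,0.04,0,0,-1]]
  ]
}}

```text
t: 12.87
tcp_pos: [0.4952, -0.1378, 0.1838]
tool_rot: [0.712, 0.702, 0.002, 0.005]
force: [1.3, 0.2, 0.3]
finger_gap: -0.003
gripper_force: 0.0
```

Emit:
{"fn": "servo_tool", "kwargs": {
  "rows": [
    [[0,0,0,0.035,0,0,-1],[0,0,0,0.035,0,0,-1],[0,0,0,0.035,0,0,-1],[0,0,0,0.035,0,0,-1],[0,0,0,0.035,0,0,-1],[0,0,0,0.035,0,0,-1],[0,0,0,0.035,0,0,-1],[0,0,0,0.035,0,0,-1]]
  ]
}}

```text
t: 13.53
tcp_pos: [0.495, 0.1452, 0.1797]
tool_rot: [0.711, 0.703, -0.0, -0.0]
force: [0.8, -0.8, -0.8]
finger_gap: -0.001
gripper_force: 0.0
```

Run:
```python
from h import *
im=manip.snapshot("top");cv2.imwrite("pics/t3.png",im)
a=cv2.imread("pics/top0.png");d=(cv2.absdiff(im,a).max(2)>25).astype(np.uint8)
n,l,st,c=cv2.connectedComponentsWithStats(cv2.dilate(d,np.ones((3,3))))
for s,k in zip(st[1:],c[1:]):
    if s[4]>25: print(s,k.round(1),at("top",*k,.019).round(3))
s=manip.sense();print(s["t"],s["tcp_pos"],s["force"])
# intensity map around where nut C should be
print(cv2.cvtColor(im,6)[282:306:1,388:420:2])
```

```text
[330 205  22  21 342] [340.2 214.8] [ 0.641 -0.099  0.019]
[274 206  20  21 314] [283.3 216.2] [0.639 0.012 0.019]
[405 214   9  12  67] [409.8 218.9] [ 0.631 -0.235  0.019]
[397 216  12  16  94] [401.3 224.3] [ 0.62  -0.218  0.019]
[432 217  11  13  85] [437.6 222.7] [ 0.623 -0.29   0.019]
[424 218  12  17 109] [428.4 226.5] [ 0.615 -0.271  0.019]
[   35   240   196   180 26708] [140.8 336.9] [0.411 0.285 0.019]
[278 281  21  21 303] [287.7 291. ] [0.495 0.005 0.019]
[401 280  19  21 222] [409.5 289.7] [ 0.494 -0.228  0.019]
13.5833 [0.49475473 0.15066115 0.17986601] [1.12885145 3.27944028 0.85008731]
[[146 146 115 151 151 151 152 142 139 131  61 144 161 147 146 146]
 [146 138 116 150 150 152 153 141 138  59  97 147 144 145 146 147]
 [146 143 115 151 150 153 154 141  75  95 147 147  70 139 147 147]
 [147 145 124 153 149 151 155 137  65 149 146 151  81  68 139 155]
 [140 143 124 143 151 152 155  85  62 154 147 152 152  54  72 155]
 [143 141 126 141 153 152 155  85  63 149 152 151 155  85  39 145]
 [143 145 131 148 149 152 154  86  66 148 148 152 154 128  40 144]
 [143 142 129 148 153
[... 418 characters left out ...]
 108 142 147 100 122 146 147]
 [136 137 138 149 153 152 157 152 153  64 107 145 136 148 143 148]
 [138 140 138 148 153 151 155 152 152 106  53 127 161 148 146 148]
 [140 145 140 150 150 154 155 152 153 148 102  54 143 141 148 151]
 [145 146 136 152 155 153 155 152 154 149 150 106 137 152 148 151]
 [147 146 133 150 152 154 158 151 155 149 150 154 155 152 149 150]
 [148 148 131 153 153 154 156 153 156 147 149 151 155 150 151 148]
 [149 151 131 150 156 153 155 153 154 148 150 155 153 148 152 150]
 [149 151 125 147 154 154 156 152 155 151 151 155 155 155 150 149]
 [148 150 110 150 152 156 156 156 157 150 148 153 156 150 152 150]
 [150 148 113 149 153 154 156 156 156 147 151 153 157 150 150 151]]
```

Nut C lies flat in the plain tray at about (0.494, -0.228). The image difference shows no change at the bolt, socket or jar.

```bash
python3 -c "
from station import manip
print(manip.sign_off())"
```

```text
the job is handed in; nothing more can be done
None
```

All three nuts were swept over the board's end into the plain tray and lie flat there; the bolt, socket and jar did not move, and the job was handed in at about 13.6 s.

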